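# Load and close a microscope sample stage

## Task

Close up the sample stage for inspection: set the brass sample carrier into the locating ring in the middle of the stage, then turn the windowed lid until its three holes match the three studs and slide it down until it lies flush, without dropping either part. Then turn both black-gripped clamps as far as they will go, so that their arms hold the lid; they are a left-hand and a right-hand thread and nothing shows which is which, so turn each whichever way gives. Leave everything else on the bench where it lies.

Things in the scene. Friction and masses are not known exactly. Their poses are not given: they have to be found in the camera images.
- stage: Round aluminium sample stage fixed to the bench, 132 mm across, top face 40 mm above the bench. Origin: centre of its underside. On the top face three steel studs, 8 mm thick, 27 mm tall (the top 7 mm taper to 3.6 mm), 50 mm from the centre at 0, +135 and -135 degrees from the stage's +x axis: the lid fits one way only. Lugs at its +y and -y sides carry the clamps.
- stage_seat (a point): Centre of the stage's top face, 40 mm above the stage's origin, axes as the stage's. Round it a steel locating ring, 31 mm inside, 37 mm outside, 4 mm tall, and a flat black seal. The underside centres of sample and lid both come to this point when seated.
- sample: Brass sample carrier, a plain round disc 28 mm in diameter, 16 mm tall, about 80 g, with a dark square chip 12 mm wide on its top. Lies chip up on the bench to one side of the stage. Origin: centre of its underside, z up.
- lid: Round aluminium lid, about 0.42 kg, flange down on the bench to one side of the stage. Flange 124 mm wide, 12 mm thick, bore 44 mm; three 10.5 mm through holes 50 mm from the centre at 0, +135 and -135 degrees from the lid's +x. On top a round window collar, 52 mm outside, 12 to 37 mm above the underside, glass sunk in it: grip this. Origin: centre of the underside, z up.
- clamp_1 (a joint): Turn of one screw clamp about its upright axis, rad: 0 = backed off as at the start (arm along the lid's edge, clear of it), 1.40 = at its stop, arm end pressing on the lid with some 15 N. Grows as it is tightened; one clamp tightens clockwise, the other anticlockwise, on either side of the stage. The wrong way it does not move. Sinks 2.5 mm, stays where left, takes 0.06 N m, up to 0.4 near the end.
- clamp_1_grip (a point): Middle of that clamp's grip, on its axis, 80 mm from the stage's centre: an upright black bar 42 mm long (along this point's x), 11 mm thick, 26 mm tall (13 mm above and below this point). It stands on the steel arm, 68 x 14 x 10 mm, which lies the same way, underside 54 mm above the bench when backed off. x and y turn with the clamp.
- clamp_2 (a joint): Turn of the other screw clamp, which looks the same: 0 = fully backed off, 1.40 = at its stop over the lid; see clamp_1.
- clamp_2_grip (a point): Middle of the other clamp's grip; see clamp_1_grip.
- stub: Bystander near the sample: aluminium mushroom-shaped mount, 39 mm wide head on a 20 mm foot, 31 mm tall. Origin: centre of its underside.
- objective: Bystander: steel microscope objective standing on its thread, 34 mm diameter, 62 mm tall. Origin: centre of its underside.
- slide_box: Bystander: flat grey and white plastic slide box, 86 x 60 x 29 mm. Origin: centre of its underside.
- driver: Bystander: black-handled screwdriver 170 mm long, lying along its x.
- tweezers: Bystander: steel tweezers 120 mm long and 8 mm high, lying along their x.
- spacer: Bystander: flat aluminium spacer ring 88 mm outside, 60 mm inside, 9 mm thick. Origin: centre of its underside.
- bottle: Bystander: white plastic bottle 44 mm diameter, 105 mm tall. Origin: centre of its underside.
There are look-alikes about, which are no part of the job. Several things have the shape of the sample; the one meant has the colours described above.

How it is judged (in metres and radians):
On the way, in this order (a step that is already met when the one before it is completed fails the run):
1. the sample carrier sits flat in the locating ring (horizontal distance between sample and stage_seat below 0.003 m and z of sample in the frame of stage_seat below 0.002 m and angle between sample's own z axis and vertical below 0.06 rad), for 0.2 s.
2. the lid is on all three studs and flush on the stage, the sample still in its ring (all of step 1 and horizontal distance between lid and stage_seat below 0.003 m and z of lid in the frame of stage_seat below 0.002 m and angle between lid's own z axis and vertical below 0.03 rad and angle between the x axis of lid and the x axis of stage, either way round below 0.08 rad), for 0.2 s.
3. with the lid on, one clamp is screwed down over it ((value of joint clamp_1 above 1.25 rad or value of joint clamp_2 above 1.25 rad) and horizontal distance between lid and stage_seat below 0.003 m and z of lid in the frame of stage_seat below 0.002 m and angle between lid's own z axis and vertical below 0.03 rad and angle between the x axis of lid and the x axis of stage, either way round below 0.08 rad), for 0.1 s.
At the end, for the whole second after the job is handed in: The sample sits flat in the locating ring (within 3 mm); the lid lies on all three studs, level and flush on the stage (within 2 mm in height, 3 mm sideways); both clamps are screwed down by over 1.25 of their 1.40 rad and press on the lid with over 2 N each; sample and lid are at rest (all of step 2 and value of joint each of clamp_1, clamp_2 above 1.25 rad and contact force between each of clamp_1, clamp_2 and lid above 2 N and linear speed of each of sample, lid below 0.02 m/s); the robot touches nothing.
It fails at once if a bystander is pushed more than 30 mm from its place (distance of any of stub, objective, slide_box, driver, tweezers, spacer, bottle from where it was at the start of the episode above 0.03 m).
It fails at once if the lid is dropped or slammed onto the stage (faster than 0.45 m/s close above it) (horizontal distance between lid and stage_seat below 0.04 m and z of lid in the frame of stage_seat below 0.04 m and linear speed of lid above 0.45 m/s).
It fails at once if the sample is dropped or slammed into its seat (faster than 0.45 m/s close above it) (horizontal distance between sample and stage_seat below 0.04 m and z of sample in the frame of stage_seat below 0.04 m and linear speed of sample above 0.45 m/s).
It also fails if it takes over 72 s, if anything falls off the work surface, if the arm or the gripper's body presses on something with over 40 N, if the wrist force passes 120 N, or if a joint passes its speed limit or range.

## Robot

A 6-joint arm with a two-finger parallel gripper is mounted at the origin on the work surface. World frame = base frame: x ahead of the robot, y to its left, z up, the work surface at z = 0. Lengths are in mm, angles in rad, forces in N, time in s.
With the tool pointing down it reaches from about 300 to 775 mm from the base axis. Payload 14.6 kg.
Tool frame: the origin (TCP) lies at the very end of the fingers, on their centre line; the grasp point (between the pads) lies 19 mm behind it; z points along the fingers, y is the line along which they close (so a half turn about z gives the same grasp; the last joint's range is limited). The gripper opens to 94 mm and grips with 3 to 60 N. Pads are 16 mm wide; open, the fingers measure 119 mm over their backs; the gripper's body (75 mm by 177 mm) begins 78 mm behind the grasp point.
Start: joints at [-1.401, 0.3, 1.521, -0, 1.321, -0.067], TCP at [129.02, -534.643, 205.446] pointing down, gripper open.
Joint ranges: [-3.03, 3.03], [-0.79, 2.21], [0.23, 2.52], [-1.04, 4.18], [0, 3.07], [-2.55, 2.55]. Speed limits (rad/s): [2.22, 2.22, 2.57, 3.14, 3.14, 3.14].

## Interface

Orientations are given as a 3x3 rotation matrix whose columns are the frame's x, y, z axes.
In Python, from station import * gives the robot as it stands.
- The arm moves only by the tool jog_arm, never from a script. Its argument "moves" is a list of rows, each an object with "travel": the shift along the tool's x, y, z in units of 50 mm (1.0 is 50 mm), a list of three; "rot": the turn, a rotation vector about the tool's x, y, z in units of 8 degrees (1.0 is 8 degrees), a list of three. A call has 1 to 10 rows; each row is the pose to reach, as a shift and turn from the pose commanded when the call began, along the tool's axes at that moment; what a row does not reach only later rows make up. A row lasts 1/10 s, in which the tool goes at most 50 mm and 8.59 degrees, less where a joint would pass 70% of its speed; a pose out of reach is approached as far as the arm can. A call with a gripper value outside its range is refused whole. "claw" is the opening, from -1 (shut) to 1 (fully open), so that 0 is half open, set as the call begins (left out, the last holds). The fingers move at their own pace and stop on an object; the grip force is fixed at half the most. Time passes only in rows, so rows that repeat a pose let the fingers close. It gives the time, the measured TCP pose, the force, the opening and the grip force at its end, in the units of the state.
- sense(): the state, without advancing time (a new reading comes with each control period).
- camera(name): name is "scene" or "top" or "wrist"; returns the picture (420x560x3 uint8, red, green, blue); there is no depth.
- camera_info(name): a dict with "fovy" (degrees; the focal length in pixels is half the picture's height over the tangent of half this angle, whatever the lens; pixels are square), "cx", "cy" (the principal point, pixels), "extrinsics" (4x4, takes a point from world to camera coordinates); the wrist camera has in their place "T_tool_cam" (4x4, takes a point from camera to tool coordinates, whose origin is the TCP and whose axes are the flange's). Camera axes: x right, y up, looking along -z (the intrinsics and any distortion apply to the point x, -y, -z); pixel columns grow to the right and rows downward; lengths in mm; the calibration is good to about 2 mm. A picture is of the moment at which its call begins: read the wrist's pose just before it. camera_info takes no time and is no camera call.
- close_job(): hands the job in; it is judged then, once.
The state is a dict: "t": time; "qpos": joint angles; "dq": joint speeds; "joint_efforts": joint torques, N m; "ee_pos": TCP position; "tool_rot": TCP orientation; "wrist_force": force on the tool from outside, world axes, zero at the start; "wrist_torque": the same for the moment, N m; "grip_width": finger opening in mm; "gripper_force": force on a finger pad.
Only numpy, scipy, OpenCV 4.12 (cv2) and the standard library are available. Lean on these libraries where they do the work, as an engineer would, in place of code of your own. Each camera call takes 0.05 s, during which the arm holds its last target. There are 200 camera calls.

## Working session

There is one attempt and no reset: what is moved stays moved. The work goes in short steps, Python scripts to look and compute and a tool call to move; the robot and the scene stay as the last step left them, time stands still between calls to the robot, and variables do not carry over. Pictures are saved under pics/ and viewed, at most 11 in all, crops included, and the job is handed in when it is done.

Besides the shell and the picture viewer there is one more tool, called as name(argument=value, ...) on one line, values as JSON. jog_arm: Moves the arm, as the interface text tells. Its arguments: {"type":"object","properties":{"moves":{"type":"array","items":{"type":"object","properties":{"travel":{"type":"array","items":{"type":"number"}},"rot":{"type":"array","items":{"type":"number"}}}}},"claw":{"type":"number"}},"required":["moves"]}

```bash
mkdir -p pics; ls; python3 - <<'E'
from station import *
import cv2,numpy as np
for n in ["scene","top","wrist"]:
    print(n,camera_info(n))
s=sense();print(s)
for n in ["scene","top","wrist"]:
    cv2.imwrite(f"pics/{n}0.png",camera(n)[:,:,::-1])
E
```

```text
pics
scene {'fovy': 44.75698445544442, 'cx': 282.86964997240455, 'cy': 206.9695644331731, 'extrinsics': array([[ 6.29658318e-01,  7.76803785e-01,  1.03093547e-02,
        -3.69090105e+02],
       [-5.46682837e-01,  4.33621247e-01,  7.16317311e-01,
         2.73153165e+02],
       [ 5.51967643e-01, -4.56671100e-01,  6.97698522e-01,
        -1.47406998e+03],
       [ 0.00000000e+00,  0.00000000e+00,  0.00000000e+00,
         1.00000000e+00]])}
top {'fovy': 54.47083985932279, 'cx': 275.3373165796594, 'cy': 211.85450212458218, 'extrinsics': array([[-2.71081930e-02, -9.99491611e-01,  1.67828744e-02,
        -2.20691708e+01],
       [ 9.95005290e-01, -2.53653767e-02,  9.65456921e-02,
        -5.88728773e+02],
       [-9.60709054e-02,  1.93162281e-02,  9.95187050e-01,
        -1.11838242e+03],
       [ 0.00000000e+00,  0.00000000e+00,  0.00000000e+00,
         1.00000000e+00]])}
wrist {'fovy': 63.893048661122464, 'cx': 274.7908541443971, 'cy': 207.4339790122172, 'T_tool_cam': array([[ 5.40594480e-04,  9.62887073e-01,  2.69904043e-01,
         7.69131947e+01],
       [ 9.99999749e-01, -6.441
[... 337 characters left out ...]
7e+00, -6.65836416e-02]), 'dq': array([ 0.00163932,  0.00113911, -0.00136026, -0.001737  , -0.00027064,
       -0.00186754]), 'joint_efforts': array([-3.04583218e-04, -5.31809056e+01, -3.52734554e+01,  7.08380551e-02,
        2.44027114e-02, -1.22905931e-04]), 'ee_pos': array([ 128.96687286, -534.38192719,  204.86767065]), 'tool_rot': array([[ 9.72099031e-01,  2.34570728e-01, -2.17256956e-04],
       [ 2.34570820e-01, -9.72098325e-01,  1.17360380e-03],
       [ 6.40979765e-05, -1.19182126e-03, -9.99999288e-01]]), 'wrist_force': array([ 0.55609352, -0.1825777 , -0.49940567]), 'wrist_torque': array([ 0.02199129,  0.01292844, -0.02804968]), 'gripper_force': 0.0, 'grip_width': 94.16318542223667}
```

View pics/top0.png

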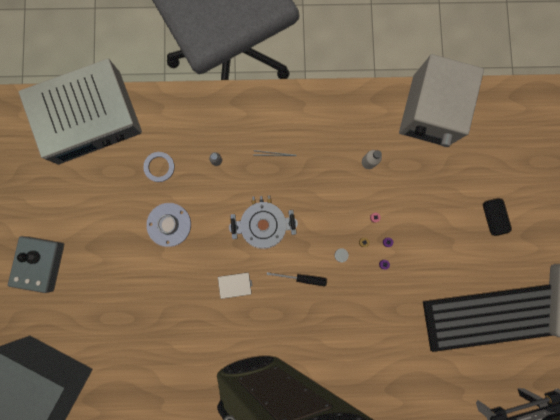

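View pics/scene0.png

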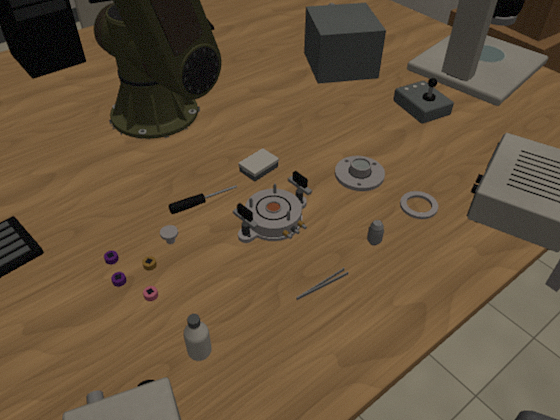

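The top view shows the stage at (264,225), the lid at (168,225), the brass sample at (364,242) with pink and purple look-alikes around it, and the stub at (342,255). The two clamps are at (235,226) and (293,222), left and right of the stage.

```bash
cat > h.py <<'E'
from station import *
import cv2,numpy as np
np.set_printoptions(precision=2,suppress=True)
def cam(n,s):
    i=camera_info(n); f=210/np.tan(np.radians(i['fovy'])/2)
    if n=="wrist":
        T=np.eye(4);T[:3,:3]=s['tool_rot'];T[:3,3]=s['ee_pos'];M=T@i['T_tool_cam']
    else: M=np.linalg.inv(i['extrinsics'])
    return f,i['cx'],i['cy'],M
def cast(n,uv,z,s=None):
    "pixel(s) -> world points on the plane at height z"
    f,cx,cy,M=cam(n,s); uv=np.atleast_2d(np.asarray(uv,float))
    d=np.c_[(uv[:,0]-cx)/f,-(uv[:,1]-cy)/f,-np.ones(len(uv))]@M[:3,:3].T
    return M[:3,3]+d*((z-M[2,3])/d[:,2])[:,None]
def project(n,P,s=None):
    f,cx,cy,M=cam(n,s); p=(np.atleast_2d(P)-M[:3,3])@M[:3,:3]
    return np.c_[cx+f*p[:,0]/-p[:,2],cy-f*p[:,1]/-p[:,2]]
def snap(fn):
    s=sense(); im=camera("wrist"); cv2.imwrite(f"pics/{fn}.png",im[:,:,::-1]); np.save(f"pics/{fn}.npy",{k:s[k] for k in('ee_pos','tool_rot')}); return s,im
def load(fn): return np.load(f"pics/{fn}.npy",allow_pickle=True).item(),cv2.imread(f"pics/{fn}.png")[:,:,::-1]
def go(P,yaw=None):
    "units from the present pose to TCP P (pointing down), yaw = world angle of tool y, mod pi"
    s=sense();R=s['tool_rot']
    y=np.arctan2(R[1,1],R[0,1]);out=R.T@(np.asarray(P)-s['ee_pos'])/50
    print("travel",out.round(3),"yaw now",round(y,4))
    if yaw is not None:
        d=(yaw-y+np.pi/2)%np.pi-np.pi/2
        print("rot z units",-np.degrees(d)/8,"q6",s['qpos'][5])
    print("tilt",R[:,2], "F",s['wrist_force'],"t",s['t'])
E
python3 - <<'E'
from h import *
for k,uv,z in [("stage",(264,225),40),("lid",(168,225),20),("sample",(364,242),16),("stub",(342,255),31),("c1",(235,226),80),("c2",(293,222),80),("ring",(159,166),9),("obj",(215,158),62),("box",(235,286),29),("bottle",(373,158),105),("drv",(312,280),10)]:
    print(k,cast("top",uv,z))
go(cast("top",(364,242),200)[0])
E
```

```text
stage [[551.03  -4.89  40.  ]]
lid [[559.35 265.02  20.  ]]
sample [[ 497.   -286.58   16.  ]]
stub [[ 462.32 -219.84   31.  ]]
c1 [[547.78  72.23  80.  ]]
c2 [[554.47 -83.14  80.  ]]
ring [[730.89 293.17   9.  ]]
obj [[738.13 125.42  62.  ]]
box [[385.41  79.24  29.  ]]
bottle [[ 718.26 -300.53  105.  ]]
drv [[ 394.38 -135.91   10.  ]]
travel [ 8.46 -3.95  0.1 ] yaw now -1.334
tilt [-0.  0. -1.] F [ 0.49  0.27 -1.21] t 0.15
```

jog_arm(claw=0.06, moves=[{"travel":[8.46,-3.95,1.0]},{"travel":[8.46,-3.95,1.0]},{"travel":[8.46,-3.95,1.0]},{"travel":[8.46,-3.95,1.0]},{"travel":[8.46,-3.95,1.0]},{"travel":[8.46,-3.95,1.0]},{"travel":[8.46,-3.95,1.0]},{"travel":[8.46,-3.95,1.0]},{"travel":[8.46,-3.95,1.0]},{"travel":[8.46,-3.95,1.0]}])

```text
schema error: expected keys travel, rot
```

```bash
python3 - <<'E'
from h import *
s,im=snap("s1")
print(s['ee_pos'],s['qpos'])
print(project("wrist",[[497,-286.6,16],[462.3,-219.8,31]],s))
hsv=cv2.cvtColor(im,cv2.COLOR_RGB2HSV)
for p in project("wrist",[[497,-286.6,16]],s).astype(int): print(hsv[p[1]-30:p[1]+30:10,p[0]])
E
```

```text
[ 128.96 -534.47  205.03] [-1.4   0.3   1.52 -0.    1.32 -0.07]
[[  77.42 -338.28]
 [ -27.18 -330.3 ]]
[[ 16 145 192]
 [ 16 148 186]
 [ 16 144 179]
 [ 16 146 180]
 [ 16 148 177]
 [ 16 150 182]]
```

View pics/s1.png

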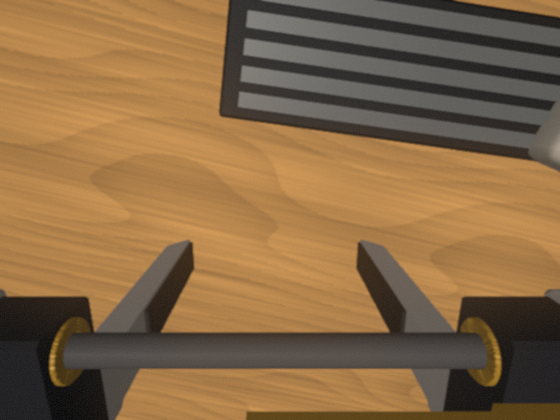

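The arm did not move: every row needs "rot" too. The picture shows only a grating and the fingertips near (275,250).

jog_arm(claw=0.06, moves=[{"travel":[8.2,-3.95,1.0],"rot":[0,0,0]},{"travel":[8.2,-3.95,1.0],"rot":[0,0,0]},{"travel":[8.2,-3.95,1.0],"rot":[0,0,0]},{"travel":[8.2,-3.95,1.0],"rot":[0,0,0]},{"travel":[8.2,-3.95,1.0],"rot":[0,0,0]},{"travel":[8.2,-3.95,1.0],"rot":[0,0,0]},{"travel":[8.2,-3.95,1.0],"rot":[0,0,0]},{"travel":[8.2,-3.95,1.0],"rot":[0,0,0]},{"travel":[8.2,-3.95,1.0],"rot":[0,0,0]},{"travel":[8.2,-3.95,1.0],"rot":[0,0,0]}])

```text
t: 1.2
ee_pos: [483.7, -243.2, 154.5]
tool_rot: [[0.971, 0.238, -0.001], [0.238, -0.971, 0.001], [-0.0, -0.001, -1.0]]
wrist_force: [-0.2, -0.3, -0.3]
grip_width: 49.7
gripper_force: 0.0
```

```bash
python3 - <<'E'
from h import *
s,im=snap("s2")
print(s['ee_pos'],s['qpos'],s['dq'])
p=project("wrist",[[497,-286.6,16],[462.3,-219.8,31]],s);print(p)
hsv=cv2.cvtColor(im,cv2.COLOR_RGB2HSV)
x,y=p[0].astype(int); print(hsv[y-30:y+31:6,x]); 
E
```

```text
[ 483.74 -243.16  154.53] [-0.53  0.33  1.61  0.    1.21  0.8 ] [ 0.06  0.04 -0.05 -0.01  0.01  0.06]
[[322.1  192.95]
 [245.51 215.  ]]
[[ 16 145 174]
 [ 16 145 167]
 [ 16 148 178]
 [ 19 178 126]
 [ 19 191 171]
 [  7  71  75]
 [ 10  70  76]
 [ 19 194 171]
 [ 16 145 193]
 [ 16 147 191]
 [ 16 146 187]]
```

View pics/s2.png

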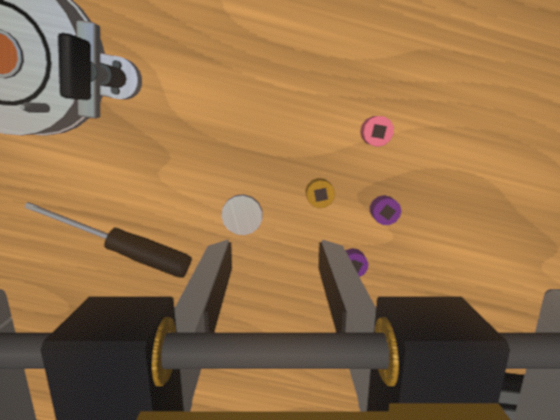

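The wrist view shows the brass sample at (320,193) with its chip, the stub at (242,215), and look-alikes at (386,210), (355,262) and (378,131). The projected guesses agree to within a few pixels.

```bash
cat >> h.py <<'E'
def sample_top(im,guess,r=25):
    hsv=cv2.cvtColor(im,cv2.COLOR_RGB2HSV);x,y=[int(v) for v in guess]
    x0,y0=max(x-r,0),max(y-r,0)
    m=(hsv[y0:y+r,x0:x+r,1]<110)&(hsv[y0:y+r,x0:x+r,2]<120)
    n,l,st,c=cv2.connectedComponentsWithStats(m.astype(np.uint8)); k=1+np.argmax(st[1:,4])
    print("chip px",st[k]); return c[k]+[x0,y0]
E
python3 - <<'E'
from h import *
s,im=load("s2")
c=sample_top(im,(320,193),16);P=cast("wrist",c,16,s)[0];print(c,P)
go([P[0],P[1],60],None)
E
```

```text
chip px [ 11  12  12  12 108]
[320.48 194.32] [ 495.32 -285.46   16.  ]
travel [0.04 0.86 1.89] yaw now -1.3303
tilt [-0.  0. -1.] F [ 0.01 -0.3  -0.02] t 1.25
```

jog_arm(moves=[{"travel":[0.04,0.86,1.8],"rot":[0,0,0]},{"travel":[0.04,0.86,1.8],"rot":[0,0,0]},{"travel":[0.04,0.86,1.8],"rot":[0,0,0]},{"travel":[0.04,0.86,1.8],"rot":[0,0,0]},{"travel":[0.04,0.86,1.8],"rot":[0,0,0]}])

```text
t: 1.75
ee_pos: [493.7, -288.4, 67.8]
tool_rot: [[0.972, 0.234, 0.003], [0.234, -0.972, -0.002], [0.002, 0.002, -1.0]]
wrist_force: [-0.3, 0.0, 0.4]
grip_width: 49.7
gripper_force: 0.0
```

```bash
python3 - <<'E'
from h import *
s,im=snap("s3")
g=project("wrist",[[495.3,-285.5,16]],s)[0]
c=sample_top(im,g,22);P=cast("wrist",c,16,s)[0];print(g,c,P)
go([P[0],P[1],7],None)
E
```

```text
chip px [ 14  14  18  17 213]
[271.52 221.03] [271.59 220.92] [ 495.39 -285.53   16.  ]
travel [ 0.04 -0.05  1.22] yaw now -1.3341
tilt [ 0. -0. -1.] F [ 0.44 -0.45 -0.14] t 1.8
```

jog_arm(moves=[{"travel":[0.04,-0.05,0.6],"rot":[0,0,0]},{"travel":[0.04,-0.05,1.2],"rot":[0,0,0]},{"travel":[0.04,-0.05,1.2],"rot":[0,0,0]},{"travel":[0.04,-0.05,1.2],"rot":[0,0,0]}])

```text
t: 2.2
ee_pos: [495.3, -285.1, 7.4]
tool_rot: [[0.972, 0.235, 0.001], [0.235, -0.972, -0.001], [0.001, 0.001, -1.0]]
wrist_force: [-0.2, 0.2, 0.5]
grip_width: 49.8
gripper_force: 0.0
```

jog_arm(claw=-0.6, moves=[{"travel":[0,0,0],"rot":[0,0,0]},{"travel":[0,0,0],"rot":[0,0,0]},{"travel":[0,0,0],"rot":[0,0,0]},{"travel":[0,0,0],"rot":[0,0,0]},{"travel":[0,0,0],"rot":[0,0,0]}])

```text
t: 2.7
ee_pos: [495.0, -285.2, 6.3]
tool_rot: [[0.972, 0.235, 0.001], [0.235, -0.972, -0.001], [0.001, 0.001, -1.0]]
wrist_force: [-1.9, 0.7, 6.8]
grip_width: 25.9
gripper_force: 30.0
```

```bash
python3 - <<'E'
from h import *
go([470,-22,150],None)
E
```

```text
travel [ 0.75 -5.23 -2.88] yaw now -1.334
tilt [ 0. -0. -1.] F [-1.9   0.67  6.82] t 2.7
```

jog_arm(moves=[{"travel":[0,0,-0.8],"rot":[0,0,0]},{"travel":[0,0,-1.6],"rot":[0,0,0]},{"travel":[0.3,-1,-2.5],"rot":[0,0,0]},{"travel":[0.75,-5.2,-2.9],"rot":[0,0,0]},{"travel":[0.75,-5.2,-2.9],"rot":[0,0,0]},{"travel":[0.75,-5.2,-2.9],"rot":[0,0,0]},{"travel":[0.75,-5.2,-2.9],"rot":[0,0,0]},{"travel":[0.75,-5.2,-2.9],"rot":[0,0,0]},{"travel":[0.75,-5.2,-2.9],"rot":[0,0,0]},{"travel":[0.75,-5.2,-2.9],"rot":[0,0,0]}])

```text
t: 3.7
ee_pos: [470.1, -23.2, 150.6]
tool_rot: [[0.972, 0.236, 0.0], [0.236, -0.972, -0.0], [0.0, 0.0, -1.0]]
wrist_force: [0.5, -0.9, -0.6]
grip_width: 25.8
gripper_force: 30.0
```

```bash
python3 - <<'E'
from h import *
s,im=snap("s4");print(s['ee_pos'],s['grip_width'],s['gripper_force'],project("wrist",[551,-5,40],s))
E
```

```text
[470.13 -23.17 150.64] 25.835832030600567 29.99944120645523 [[276.76 105.55]]
```

View pics/s4.png

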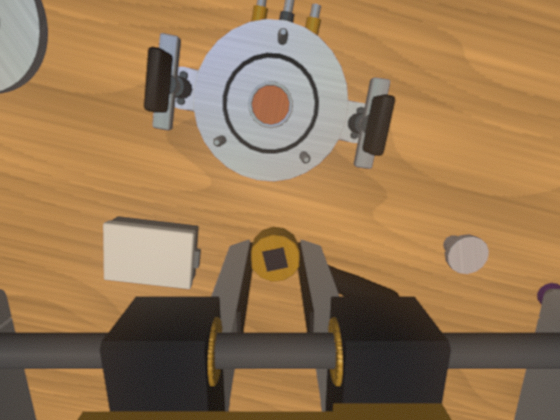

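The wrist view shows the stage with the red seat floor at (270,104), the black seal around it, stud tips at (283,36), (220,141) and (305,157), clamps at (158,80) and (378,124), and the sample held at (275,255).

```bash
python3 - <<'E'
from h import *
s,im=load("s4")
hsv=cv2.cvtColor(im,cv2.COLOR_RGB2HSV)
Y,X=np.mgrid[:420,:560]; near=(X-270)**2+(Y-104)**2<60**2
def circ(m,z,name):
    n,l,st,c=cv2.connectedComponentsWithStats(m.astype(np.uint8));k=1+np.argmax(st[1:,4])
    cn=max(cv2.findContours((l==k).astype(np.uint8),cv2.RETR_EXTERNAL,cv2.CHAIN_APPROX_NONE)[0],key=len)[:,0]
    W=cast("wrist",cn,z,s)[:,:2]
    A=np.c_[2*W,np.ones(len(W))];q=np.linalg.lstsq(A,(W**2).sum(1),rcond=None)[0]
    print(name,st[k],q[:2],"r",np.sqrt(q[2]+q[0]**2+q[1]**2)); return q[:2]
circ(near&(hsv[...,2]<70),40,"seal")
circ(near&(hsv[...,1]>120)&((hsv[...,0]<14)),40,"floor")
alu=((X-270)**2+(Y-100)**2<78**2)&(hsv[...,1]<90)
C=circ(alu,40,"disc")
for nm,uv in [("s0",(283,32)),("s1",(217,143)),("s2",(306,160))]:
    p=cast("wrist",uv,67,s)[0]; print(nm,p)
for uv in [(158,80),(378,124)]: print("clamp z90",cast("wrist",uv,90,s))
# chip of held sample
c=sample_top(im,(275,259),20);print(c,cast("wrist",c,s['ee_pos'][2]+9.5,s))
E
python3 -c "
import cv2
im=cv2.imread('pics/s4.png')[0:190,130:410];cv2.imwrite('pics/s4c.png',cv2.resize(im,None,fx=2.8,fy=2.8,interpolation=cv2.INTER_CUBIC))"
```

```text
seal [224  54  94  98 650] [550.64   0.38] r 38.24230688391886
floor [ 253   86   36   38 1048] [550.54   0.44] r 14.317293213774342
disc [  193    23   155   155 17991] [550.4    0.55] r 62.17002048727303
s0 [599.75   2.55  67.  ]
s1 [512.84  33.05  67.  ]
s2 [516.39 -36.75  67.  ]
clamp z90 [[547.05  75.91  90.  ]]
clamp z90 [[554.6  -75.78  90.  ]]
chip px [  8   9  24  23 386]
[274.73 259.03] [[470.35 -22.94 160.14]]
```

View pics/s4c.png

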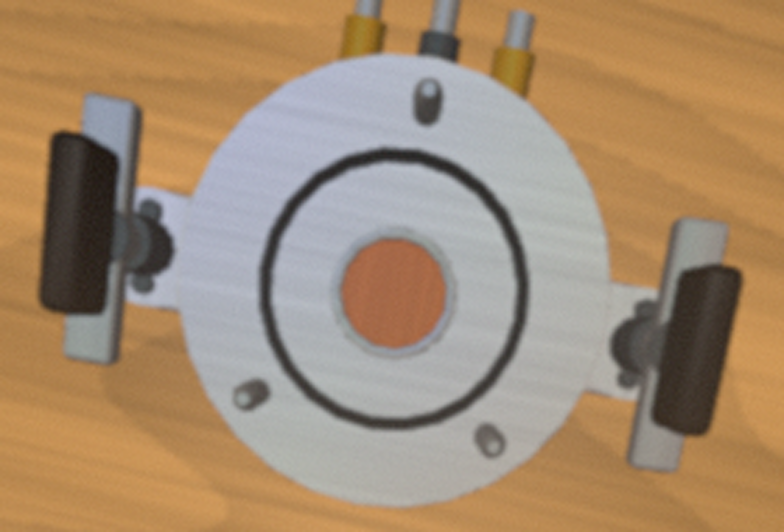

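```bash
python3 - <<'E'
from h import *
go([550.4,0.2,70],None)
E
```

```text
travel [ 1.67 -0.09  1.61] yaw now -1.334
tilt [-0. -0. -1.] F [-0.47 -0.2  -0.06] t 3.75
```

jog_arm(moves=[{"travel":[0.83,-0.05,0.2],"rot":[0,0,0]},{"travel":[1.67,-0.09,0.6],"rot":[0,0,0]},{"travel":[1.67,-0.09,1.3],"rot":[0,0,0]},{"travel":[1.67,-0.09,1.6],"rot":[0,0,0]},{"travel":[1.67,-0.09,1.6],"rot":[0,0,0]},{"travel":[1.67,-0.09,1.6],"rot":[0,0,0]},{"travel":[1.67,-0.09,1.6],"rot":[0,0,0]}])

```text
t: 4.45
ee_pos: [550.9, -0.0, 71.8]
tool_rot: [[0.972, 0.234, 0.002], [0.234, -0.972, -0.0], [0.002, 0.001, -1.0]]
wrist_force: [0.2, -0.2, -0.9]
grip_width: 25.7
gripper_force: 30.0
```

```bash
python3 - <<'E'
from h import *
s,im=snap("s5");print(s['ee_pos'])
g=project("wrist",s['ee_pos']+[0,0,9.7],s)[0]
c=sample_top(im,g,22);print(g,c,cast("wrist",c,s['ee_pos'][2]+9.7,s))
go([550.4,0.2,47.5])
E
```

```text
[550.88  -0.    71.75]
chip px [ 10  11  24  23 408]
[275.06 259.61] [274.68 258.98] [[551.19   0.29  81.45]]
travel [-0.01 -0.    0.48] yaw now -1.3346
tilt [ 0. -0. -1.] F [ 0.51 -1.01 -1.3 ] t 4.5
```

jog_arm(moves=[{"travel":[-0.01,0,0.2],"rot":[0,0,0]},{"travel":[-0.01,0,0.35],"rot":[0,0,0]},{"travel":[-0.01,0,0.45],"rot":[0,0,0]},{"travel":[-0.01,0,0.48],"rot":[0,0,0]},{"travel":[-0.01,0,0.48],"rot":[0,0,0]},{"travel":[-0.01,0,0.48],"rot":[0,0,0]}])

```text
t: 5.1
ee_pos: [549.6, 0.5, 46.4]
tool_rot: [[0.972, 0.235, -0.0], [0.235, -0.972, 0.0], [-0.0, -0.0, -1.0]]
wrist_force: [-3.1, -0.7, 2.0]
grip_width: 25.8
gripper_force: 30.0
```

jog_arm(claw=-0.15, moves=[{"travel":[0,0,0],"rot":[0,0,0]},{"travel":[0,0,0],"rot":[0,0,0]},{"travel":[0,0,0],"rot":[0,0,0]},{"travel":[0,0,-0.5],"rot":[0,0,0]},{"travel":[0,0,-1.2],"rot":[0,0,0]},{"travel":[-1.5,0,-2.1],"rot":[0,0,0]},{"travel":[-1.5,0,-2.1],"rot":[0,0,0]},{"travel":[-1.5,0,-2.1],"rot":[0,0,0]},{"travel":[-1.5,0,-2.1],"rot":[0,0,0]}])

```text
t: 6.0
ee_pos: [477.1, -17.2, 151.9]
tool_rot: [[0.972, 0.234, 0.002], [0.234, -0.972, -0.0], [0.002, 0.0, -1.0]]
wrist_force: [0.8, 0.5, -0.5]
grip_width: 39.8
gripper_force: 0.0
```

```bash
python3 - <<'E'
from h import *
s,im=snap("s6")
g=project("wrist",[550.6,.4,56],s)[0]
c=sample_top(im,g,16);print(s['ee_pos'],g,c,cast("wrist",c,56,s))
go([485,245,150])
E
python3 -c "
import cv2
im=cv2.imread('pics/s6.png')[0:190,130:410];cv2.imwrite('pics/s6c.png',cv2.resize(im,None,fx=2.8,fy=2.8,interpolation=cv2.INTER_CUBIC))"
```

```text
chip px [  7   9  17  17 221]
[477.14 -17.2  151.93] [275.14 115.04] [274.31 116.  ] [[549.74   0.87  56.  ]]
travel [ 1.38 -5.06  0.03] yaw now -1.3342
tilt [ 0.  0. -1.] F [-0.15 -0.8  -0.29] t 6.05
```

View pics/s6c.png

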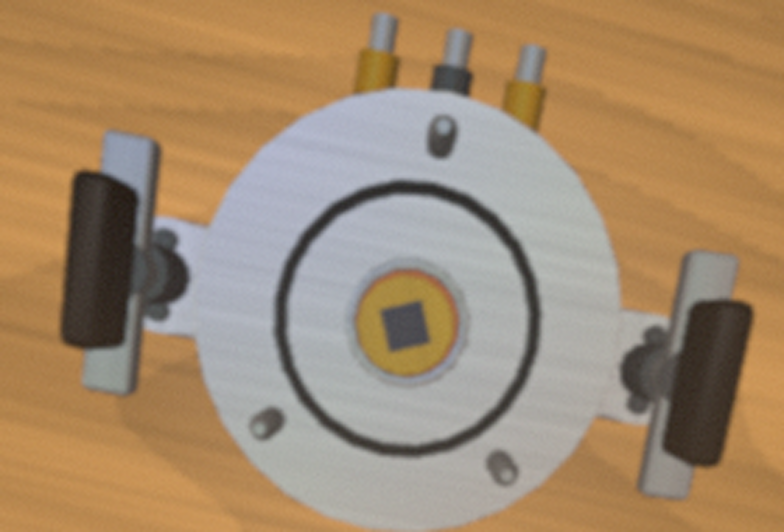

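The sample sits in the ring, with the chip at (404,326) in the crop and the brass inside the ring all round. Next I look at the lid.

jog_arm(claw=0.9, moves=[{"travel":[1.38,-5.06,0],"rot":[0,0,0]},{"travel":[1.38,-5.06,0],"rot":[0,0,0]},{"travel":[1.38,-5.06,0],"rot":[0,0,0]},{"travel":[1.38,-5.06,0],"rot":[0,0,0]},{"travel":[1.38,-5.06,0],"rot":[0,0,0]},{"travel":[1.38,-5.06,0],"rot":[0,0,0]},{"travel":[1.38,-5.06,0],"rot":[0,0,0]},{"travel":[1.38,-5.06,0],"rot":[0,0,0]}])

```text
t: 6.85
ee_pos: [484.6, 244.3, 150.6]
tool_rot: [[0.972, 0.235, -0.001], [0.235, -0.972, -0.001], [-0.001, 0.0, -1.0]]
wrist_force: [-0.8, -0.3, 0.7]
grip_width: 89.1
gripper_force: 0.0
```

```bash
python3 - <<'E'
from h import *
s,im=snap("s7");print(s['ee_pos'],s['qpos'])
g=project("wrist",[559,265,20],s)[0].astype(int);print(g)
a=im[max(g[1]-95,0):g[1]+95,g[0]-110:g[0]+110,::-1];print(max(g[1]-95,0),g[0]-110)
cv2.imwrite("pics/s7c.png",cv2.resize(a,None,fx=3,fy=3,interpolation=cv2.INTER_CUBIC))
E
```

```text
[484.62 244.3  150.55] [ 0.4   0.34  1.61 -0.    1.2   1.73]
[271 112]
17 161
```

View pics/s7c.png

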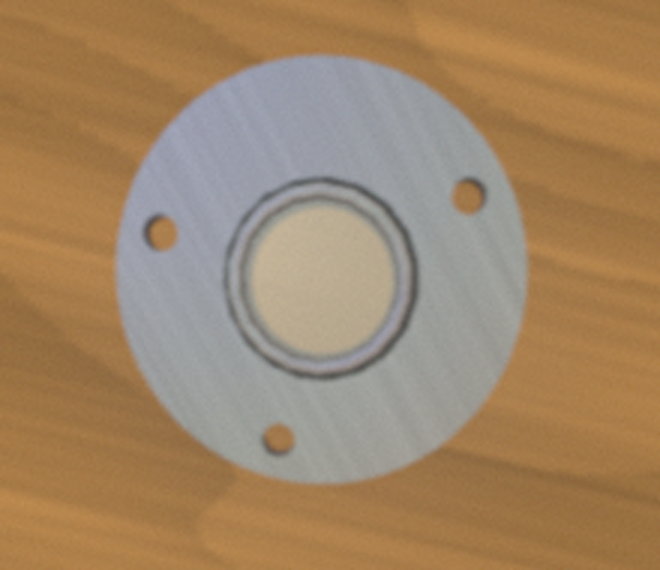

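The crop shows the lid centred near (321,270), with holes at (160,233), (468,195) and (278,439). The 90° gap lies between the first and third, so (468,195) is the +x hole.

```bash
cat >> h.py <<'E'
def fitc(W):
    A=np.c_[2*W,np.ones(len(W))];q=np.linalg.lstsq(A,(W**2).sum(1),rcond=None)[0]
    return q[:2],np.sqrt(q[2]+q[0]**2+q[1]**2)
def lid_pose(im,s,guess,r,ztop):
    "flange edge and holes -> centre, yaw"
    hsv=cv2.cvtColor(im,cv2.COLOR_RGB2HSV);Y,X=np.mgrid[:420,:560]
    m=((X-guess[0])**2+(Y-guess[1])**2<r*r)&(hsv[...,1]<90)
    m=m.astype(np.uint8)
    cs,hi=cv2.findContours(m,cv2.RETR_CCOMP,cv2.CHAIN_APPROX_NONE)
    k=max((i for i in range(len(cs)) if hi[0][i][3]<0),key=lambda i:cv2.contourArea(cs[i]))
    c,rad=fitc(cast("wrist",cs[k][:,0],ztop,s)[:,:2]);print("edge",c,rad)
    H=[]
    for i in range(len(cs)):
        if hi[0][i][3]==k and cv2.contourArea(cs[i])>25:
            h,hr=fitc(cast("wrist",cs[i][:,0],ztop,s)[:,:2]);d=h-c
            print("hole",h,hr,"dist",np.hypot(*d),"ang",np.degrees(np.arctan2(d[1],d[0])));H.append(h)
    return c,H
E
python3 - <<'E'
from h import *
s,im=load("s7")
c,H=lid_pose(im,s,(161+107,17+90),85,12)
H=[h for h in H if 40<np.hypot(*(h-c))<60]
# rigid fit, rows ordered by which assignment fits
T=50*np.array([[np.cos(a),np.sin(a)] for a in np.radians([0,135,-135])])
import itertools
if len(H)==3:
  best=min(((lambda z:(np.abs(q-z[0]-z[1]*t).max(),z))(np.linalg.lstsq(np.c_[np.ones(3),t],q,rcond=None)[0]) for p in itertools.permutations(H) for q in [np.array(p)@[1,1j]] for t in [T@[1,1j]]),key=lambda b:b[0])
  e,z=best;print("fit err",e,"centre",z[0],"scale",abs(z[1]),"yaw deg",np.degrees(np.angle(z[1])))
E
```

```text
edge [559.99 269.33] 61.94656005297744
hole [510.73 271.32] 4.669931497625264 dist 49.30173404209556 ang 177.68669775253596
hole [562.11 318.43] 4.581118399773347 dist 49.151050533741085 ang 87.5326974942029
hole [593.29 232.74] 4.738285310201523 dist 49.46629631909142 ang -47.69760385078294
fit err 0.0341341397338998 centre (559.9741231920265+269.1415638859869j) scale 0.9864674932375007 yaw deg -47.51522381867252
```

```bash
python3 - <<'E'
from h import *
go([560,269.2,15],np.radians(-76.4+9))
E
```

```text
travel [ 1.58 -0.14  2.71] yaw now -1.335
rot z units -1.1361087098913851 q6 1.7337060886461007
tilt [-0. -0. -1.] F [-0.16 -0.07 -0.02] t 6.9
```

jog_arm(moves=[{"travel":[0.8,-0.07,0.5],"rot":[0,0,-0.6]},{"travel":[1.58,-0.14,1.2],"rot":[0,0,-1.1]},{"travel":[1.58,-0.14,1.9],"rot":[0,0,-1.1]},{"travel":[1.58,-0.14,2.4],"rot":[0,0,-1.1]},{"travel":[1.58,-0.14,2.65],"rot":[0,0,-1.1]},{"travel":[1.58,-0.14,2.7],"rot":[0,0,-1.1]},{"travel":[1.58,-0.14,2.7],"rot":[0,0,-1.1]},{"travel":[1.58,-0.14,2.7],"rot":[0,0,-1.1]}])

```text
t: 7.7
ee_pos: [560.5, 270.4, 18.2]
tool_rot: [[0.925, 0.38, 0.002], [0.38, -0.925, 0.001], [0.003, -0.0, -1.0]]
wrist_force: [-0.4, 0.0, -0.0]
grip_width: 89.0
gripper_force: 0.0
```

jog_arm(claw=-0.3, moves=[{"travel":[0,0,0],"rot":[0,0,0]},{"travel":[0,0,0],"rot":[0,0,0]},{"travel":[0,0,0],"rot":[0,0,0]},{"travel":[0,0,0],"rot":[0,0,0]},{"travel":[0,0,0],"rot":[0,0,0]},{"travel":[0,0,0],"rot":[0,0,0]}])

```text
t: 8.3
ee_pos: [559.8, 270.1, 16.5]
tool_rot: [[0.925, 0.38, 0.0], [0.38, -0.925, -0.0], [0.0, 0.0, -1.0]]
wrist_force: [0.0, -2.9, 0.7]
grip_width: 51.9
gripper_force: 30.0
```

```bash
python3 - <<'E'
from h import *
go([510,-124,250],np.radians(-67.4+50.4))
E
```

```text
travel [-3.92  6.91 -4.67] yaw now -1.1805
rot z units -6.329933839199457 q6 1.5715258925706135
tilt [ 0. -0. -1.] F [ 0.05 -2.88  0.69] t 8.3
```

jog_arm(moves=[{"travel":[0,0,-0.4],"rot":[0,0,0]},{"travel":[0,0,-1.2],"rot":[0,0,0]},{"travel":[0,0,-2.0],"rot":[0,0,-0.5]},{"travel":[-0.3,0.5,-2.8],"rot":[0,0,-1.2]},{"travel":[-0.7,1.2,-3.6],"rot":[0,0,-2]},{"travel":[-1.2,2,-4.2],"rot":[0,0,-2.8]},{"travel":[-1.7,3,-4.6],"rot":[0,0,-3.6]},{"travel":[-2.2,3.8,-4.67],"rot":[0,0,-4.4]},{"travel":[-2.7,4.6,-4.67],"rot":[0,0,-5.2]},{"travel":[-3.2,5.4,-4.67],"rot":[0,0,-6]}])

```text
t: 9.3
ee_pos: [515.7, -29.8, 249.8]
tool_rot: [[0.331, 0.944, -0.0], [0.944, -0.331, 0.0], [0.0, -0.0, -1.0]]
wrist_force: [0.7, -0.5, -5.0]
grip_width: 51.6
gripper_force: 30.0
```

```bash
python3 - <<'E'
from h import *
go([512,-130,270],np.radians(-67.4+50.4))
s=sense();print(s['grip_width'],s['qpos'],s['ee_pos'])
E
```

```text
travel [-1.92  0.59 -0.41] yaw now -0.3377
rot z units -0.2937564782107493 q6 0.20893550404637817
tilt [-0.  0. -1.] F [ 0.74 -0.51 -5.  ] t 9.3
51.56383622963402 [-0.13  0.19  1.55  0.    1.4   0.21] [515.67 -29.81 249.78]
```

jog_arm(moves=[{"travel":[-1.0,0.3,-0.2],"rot":[0,0,-0.3]},{"travel":[-1.92,0.59,-0.4],"rot":[0,0,-0.3]},{"travel":[-1.92,0.59,-0.4],"rot":[0,0,-0.3]},{"travel":[-1.92,0.59,-0.4],"rot":[0,0,-0.3]},{"travel":[-1.92,0.59,-0.4],"rot":[0,0,-0.3]},{"travel":[-1.92,0.59,-0.4],"rot":[0,0,-0.3]}])

```text
t: 9.9
ee_pos: [512.1, -127.2, 269.4]
tool_rot: [[0.295, 0.956, -0.001], [0.956, -0.295, 0.0], [0.0, -0.001, -1.0]]
wrist_force: [0.4, 1.0, -4.4]
grip_width: 51.8
gripper_force: 30.0
```

```bash
python3 - <<'E'
from h import *
s,im=snap("s8");print(s['ee_pos'],s['grip_width'],project("wrist",[[550.6,.4,40],s['ee_pos']],s))
E
```

```text
[ 512.06 -127.22  269.37] 51.81989034231163 [[275.78  61.94]
 [277.3  254.12]]
```

View pics/s8.png

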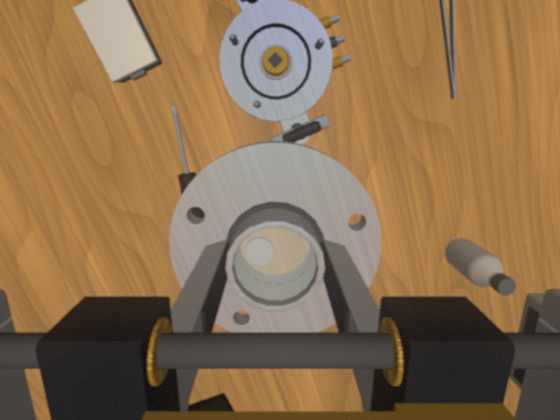

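The view shows the stage with the seated sample at (275,62) and studs at (234,38), (320,43) and (257,104). Below it is the held lid, with holes at (196,215), (356,222) and (241,317).

```bash
cat >> h.py <<'E'
def sim(Q):
    "similarity from the 0,135,-135 pattern (radius 50) to points Q: err, centre, scale, yaw"
    import itertools
    t=50*np.exp(1j*np.radians([0,135,-135]));b=None
    for p in itertools.permutations(np.asarray(Q)@[1,1j]):
        q=np.array(p);z=np.linalg.lstsq(np.c_[np.ones(3),t],q,rcond=None)[0];e=np.abs(q-z[0]-z[1]*t).max()
        if b is None or e<b[0]: b=(e,z)
    z=b[1];print("err %.2f centre %.2f %.2f scale %.3f yaw %.2f"%(b[0],z[0].real,z[0].imag,abs(z[1]),np.degrees(np.angle(z[1]))))
    return z
def blobs(im,pts,r,z,s,frac=.82):
    "centroids of what is darker or browner than its surroundings near pts, cast to height z"
    hsv=cv2.cvtColor(im,cv2.COLOR_RGB2HSV).astype(int);out=[]
    for x,y in pts:
        p=hsv[y-r:y+r+1,x-r:x+r+1];v=np.percentile(p[...,2],80)
        m=((p[...,2]<frac*v)|(p[...,1]>80)).astype(np.uint8)
        n,l,st,c=cv2.connectedComponentsWithStats(m)
        k=min((i for i in range(1,n) if st[i,4]>12),key=lambda i:np.hypot(*(c[i]-r)))
        print("  blob",st[k],c[k]+[x-r,y-r]);out.append(c[k]+[x-r,y-r])
    return cast("wrist",out,z,s)[:,:2]
E
python3 - <<'E'
from h import *
s,im=load("s4"); print("stage s4");sim(blobs(im,[(283,36),(219,141),(305,157)],11,54,s))
s,im=load("s7"); print("lid s7");sim(blobs(im,[(214,95),(317,82),(254,163)],11,12,s))
s,im=load("s8"); e=s['ee_pos'];print("stage s8");zs=sim(blobs(im,[(234,40),(320,44),(257,104)],7,54,s))
print("lid s8");zl=sim(blobs(im,[(196,215),(356,222),(241,317)],14,e[2]-4.5,s));print(e,zl[0]-e[0]-1j*e[1])
hsv=cv2.cvtColor(im,cv2.COLOR_RGB2HSV);Y,X=np.mgrid[:420,:560]
g=cv2.Canny(cv2.cvtColor(im,cv2.COLOR_RGB2GRAY),60,150)
m=((hsv[...,1]<75)&(Y>135)&(Y<228)&(abs(X-275)<115)).astype(np.uint8)
E=[]
for y in range(150,200,2):
    xs=np.where(m[y])[0]; xs=xs[(xs>160)]; E+=[(xs.min()-.5,y),(xs.max()+.5,y)]
print("lid edge",fitc(cast("wrist",E,e[2]-4.5,s)[:,:2]))
m=(((X-275)**2+(Y-61)**2<40**2)&(hsv[...,2]<75))
n,l,st,c=cv2.connectedComponentsWithStats(m.astype(np.uint8));k=1+np.argmax(st[1:,4])
cn=max(cv2.findContours((l==k).astype(np.uint8),0,1)[0],key=len)[:,0]
print("seal",fitc(cast("wrist",cn,40,s)[:,:2]))
E
```

```text
stage s4
  blob [  5   3  12  18 161] [282.25  36.45]
  blob [  5   5  14  12 115] [219.56 140.4 ]
  blob [  5   5  12  13 104] [304.35 156.79]
err 0.05 centre 550.94 1.78 scale 0.985 yaw 2.87
lid s7
  blob [  5   4  12  13 108] [213.62  94.  ]
  blob [  6   5  11  12 105] [317.09  81.5 ]
  blob [ 5  7 11 10 86] [253.17 163.44]
err 0.07 centre 560.78 270.92 scale 1.004 yaw -47.44
stage s8
  blob [ 2  1 10 12 82] [233.68  39.72]
  blob [ 1  1 10 12 79] [318.63  43.94]
  blob [ 3  3  8  8 49] [256.59 103.92]
err 0.07 centre 549.90 -0.26 scale 0.984 yaw 2.74
lid s8
  blob [  4   6  19  17 253] [195.41 214.89]
  blob [  6   6  18  17 241] [356.78 221.7 ]
  blob [  6   8  17  14 191] [240.8  317.35]
err 0.13 centre 510.97 -125.89 scale 0.999 yaw 2.89
[ 512.06 -127.22  269.37] (-1.0995535106084162+1.329909675272276j)
lid edge (array([ 512.68, -106.51]), np.float64(53.66412751661473))
seal (array([550.21,   0.51]), np.float64(38.21525383235983))
```

```bash
python3 - <<'E'
from h import *
np.set_printoptions(precision=5,suppress=True)
for f in("s4","s5","s7","s8"):
    s,im=load(f);R=s['tool_rot'];print(f,R.T@R-np.eye(3),"tiltx/y",R[:,2]);print(project("wrist",s['ee_pos'],s))
a=sense();b=sense();print(a['ee_pos'],b['ee_pos'],a['tool_rot'])
E
```

```text
s4 [[-0. -0. -0.]
 [-0. -0. -0.]
 [-0. -0.  0.]] tiltx/y [ 0.00038 -0.00018 -1.     ]
[[277.29876 254.1224 ]]
s5 [[-0. -0.  0.]
 [-0.  0.  0.]
 [ 0.  0. -0.]] tiltx/y [ 0.00203 -0.00012 -1.     ]
[[277.29876 254.1224 ]]
s7 [[ 0. -0.  0.]
 [-0.  0. -0.]
 [ 0. -0. -0.]] tiltx/y [-0.00129 -0.00074 -1.     ]
[[277.29876 254.1224 ]]
s8 [[-0. -0.  0.]
 [-0. -0. -0.]
 [ 0. -0.  0.]] tiltx/y [-0.00077  0.00047 -1.     ]
[[277.29876 254.1224 ]]
[ 512.09416 -127.29268  269.43626] [ 512.09416 -127.29268  269.43626] [[ 0.29463  0.95561 -0.00068]
 [ 0.95561 -0.29463  0.00035]
 [ 0.00013 -0.00075 -1.     ]]
```

```bash
python3 - <<'E'
from h import *
np.set_printoptions(precision=5,suppress=True)
i=camera_info("wrist");print(i);print(camera_info("wrist")['T_tool_cam'][:3,3])
s,im=load("s5");print(project("wrist",s['ee_pos'],s),project("wrist",s['ee_pos']+[0,0,9.7],s))
E
```

```text
{'fovy': 63.893048661122464, 'cx': 274.7908541443971, 'cy': 207.4339790122172, 'T_tool_cam': array([[   0.00054,    0.96308,    0.2692 ,   77.73199],
       [   1.     ,   -0.00074,    0.00065,   -1.33253],
       [   0.00082,    0.2692 ,   -0.96308, -178.69109],
       [   0.     ,    0.     ,    0.     ,    1.     ]])}
[  77.73199   -1.33253 -178.69109]
[[277.29876 254.1224 ]] [[277.42227 261.2528 ]]
```

```bash
python3 - <<'E'
from h import *
import h
new=camera_info("wrist")['T_tool_cam']
old=new.copy();old[:3]=[[5.40594480e-04,9.62887073e-01,2.69904043e-01,76.9131947],[9.99999749e-01,-6.44146997e-04,2.95091807e-04,-.105021369],[4.57997965e-04,2.69903816e-01,-9.62887179e-01,-178.691833]]
ci=camera_info
def seal(im,s,c,r):
    hsv=cv2.cvtColor(im,cv2.COLOR_RGB2HSV);Y,X=np.mgrid[:420,:560]
    m=(((X-c[0])**2+(Y-c[1])**2<r**2)&(hsv[...,2]<75))
    n,l,st,cc=cv2.connectedComponentsWithStats(m.astype(np.uint8));k=1+np.argmax(st[1:,2])
    cn=max(cv2.findContours((l==k).astype(np.uint8),0,1)[0],key=len)[:,0]
    return fitc(cast("wrist",cn,40,s)[:,:2])[0]
for nm,T in(("new",new),("old",old)):
    h.camera_info=lambda n,T=T:{**ci(n),'T_tool_cam':T}
    print(nm)
    s4,i4=load("s4");print("s4",seal(i4,s4,(270,104),60))
    s,im=load("s6");a=seal(im,s,(275,114),60);b=cast("wrist",sample_top(im,(274,116),16),56,s)[0,:2];print("s6",a,b,b-a)
    s,im=load("s8");a=seal(im,s,(275,61),40);b=cast("wrist",sample_top(im,(276,61),8),56,s)[0,:2];print("s8",a,b,b-a)
    R=s['tool_rot'];L=cast("wrist",[(195.41,214.89),(356.78,221.7),(240.8,317.35)],s['ee_pos'][2]-4.5,s);z=sim(L[:,:2])
    print("lid in tool",R[:2,:2].T@(np.array([z[0].real,z[0].imag])-s['ee_pos'][:2]))
    s,im=load("s5");c=cast("wrist",sample_top(im,(274.7,259),22),s['ee_pos'][2]+9.7,s)[0];print("sample in tool",s['tool_rot'].T@(c-s['ee_pos']))
    s,im=load("s7");print("s7");c,H=lid_pose(im,s,(268,107),85,12);sim(H)
E
```

```text
new
s4 [551.26   1.9 ]
chip px [  8   8  17  17 221]
s6 [551.23   1.97] [550.42   2.39] [-0.82  0.42]
chip px [  0   0  15  15 130]
s8 [550.21   0.51] [549.64   0.71] [-0.57  0.2 ]
err 0.13 centre 510.97 -125.89 scale 0.999 yaw 2.90
lid in tool [ 0.95 -1.44]
chip px [ 11  11  24  23 408]
sample in tool [ 1.36 -1.49 -9.7 ]
s7
edge [560.7  270.89] 61.947518588998335
hole [511.44 272.87] 4.669370266659302 dist 49.304833098193825 ang 177.69510377696423
hole [562.81 319.99] 4.581743538729895 dist 49.14965062921006 ang 87.54099869085331
hole [593.99 234.29] 4.738376481595639 dist 49.466628167943036 ang -47.709017220069946
err 0.04 centre 560.68 270.70 scale 0.986 yaw -47.51
old
s4 [550.57   0.36]
chip px [  8   8  17  17 221]
s6 [550.54   0.43] [549.74   0.86] [-0.8   0.43]
chip px [  0   0  15  15 130]
s8 [551.2   -0.97] [550.63  -0.76] [-0.57  0.21]
err 0.14 centre 511.92 -127.21 scale 0.999 yaw 2.89
lid in tool [-0.03 -0.14]
chip px [ 11  11  24  23 408]
sample in tool [ 0.4 -0.2 -9.7]
s7
edge [559.99 269.33] 61.94684831307137
hole [510.73 271.32] 4.66995399323629 dist 49.301959812250615 ang 177.6866246127958
hole [562.11 318.43] 4.5811408836805585 dist 49.15127492082593 ang 87.53259974607964
hole [593.28 232.74] 4.7383059352977615 dist 49.466532386121706 ang -47.69769678093108
err 0.03 centre 559.97 269.14 scale 0.986 yaw -47.52
```

```bash
python3 - <<'E'
from h import *
go([551.55,-.8,110])
E
```

```text
travel [2.65 0.01 3.19] yaw now -0.2991
tilt [-0.  0. -1.] F [ 0.21  0.01 -4.48] t 9.95
```

jog_arm(moves=[{"travel":[0.7,0,0.2],"rot":[0,0,0]},{"travel":[1.4,0,0.7],"rot":[0,0,0]},{"travel":[2.1,0,1.3],"rot":[0,0,0]},{"travel":[2.65,0.01,2.0],"rot":[0,0,0]},{"travel":[2.65,0.01,2.6],"rot":[0,0,0]},{"travel":[2.65,0.01,3.1],"rot":[0,0,0]},{"travel":[2.65,0.01,3.2],"rot":[0,0,0]},{"travel":[2.65,0.01,3.2],"rot":[0,0,0]},{"travel":[2.65,0.01,3.2],"rot":[0,0,0]},{"travel":[2.65,0.01,3.2],"rot":[0,0,0]}])

```text
t: 10.95
ee_pos: [552.4, -2.1, 111.3]
tool_rot: [[0.296, 0.955, 0.002], [0.955, -0.296, -0.0], [0.001, 0.002, -1.0]]
wrist_force: [0.0, -0.2, -4.2]
grip_width: 51.5
gripper_force: 30.0
```

```bash
python3 - <<'E'
from h import *
go([551.55,-.8,82])
print(sense()['grip_width'],sense()['wrist_torque'])
E
```

```text
travel [ 0.02 -0.03  0.59] yaw now -0.3008
tilt [ 0. -0. -1.] F [ 0.04 -0.25 -4.16] t 10.95
51.496177706751816 [-0.03 -0.03  0.04]
```

jog_arm(moves=[{"travel":[0.02,-0.03,0.2],"rot":[0,0,0]},{"travel":[0.02,-0.03,0.4],"rot":[0,0,0]},{"travel":[0.02,-0.03,0.46],"rot":[0,0,0]},{"travel":[0.02,-0.03,0.46],"rot":[0,0,0]},{"travel":[0.02,-0.03,0.46],"rot":[0,0,0]},{"travel":[0.02,-0.03,0.46],"rot":[0,0,0]}])

```text
t: 11.55
ee_pos: [550.8, -0.7, 87.1]
tool_rot: [[0.296, 0.955, 0.001], [0.955, -0.296, -0.0], [0.0, 0.001, -1.0]]
wrist_force: [0.4, 0.4, -4.3]
grip_width: 51.9
gripper_force: 30.0
```

```bash
python3 - <<'E'
from h import *
go([551.55,-.8,72]);print(sense()['ee_pos'],sense()['dq'])
E
```

```text
travel [0.   0.01 0.3 ] yaw now -0.3008
tilt [ 0. -0. -1.] F [ 0.41  0.37 -4.27] t 11.55
[550.84  -0.7   87.11] [ 0. -0.  0.  0.  0.  0.]
```

Now lower slowly onto the taper and check the force.

jog_arm(moves=[{"travel":[0,0.012,0.08],"rot":[0,0,0]},{"travel":[0,0.012,0.16],"rot":[0,0,0]},{"travel":[0,0.012,0.24],"rot":[0,0,0]},{"travel":[0,0.012,0.3],"rot":[0,0,0]},{"travel":[0,0.012,0.3],"rot":[0,0,0]}])

```text
t: 12.05
ee_pos: [550.9, -0.8, 71.2]
tool_rot: [[0.296, 0.955, -0.001], [0.955, -0.296, 0.0], [-0.0, -0.001, -1.0]]
wrist_force: [0.3, 0.5, -3.5]
grip_width: 51.6
gripper_force: 30.0
```

jog_arm(moves=[{"travel":[0,0,0.08],"rot":[0,0,0]},{"travel":[0,0,0.16],"rot":[0,0,0]},{"travel":[0,0,0.22],"rot":[0,0,0]},{"travel":[0,0,0.27],"rot":[0,0,0]},{"travel":[0,0,0.3],"rot":[0,0,0]},{"travel":[0,0,0.3],"rot":[0,0,0]},{"travel":[0,0,0.3],"rot":[0,0,0]}])

```text
t: 12.75
ee_pos: [551.2, -0.9, 56.9]
tool_rot: [[0.296, 0.955, 0.0], [0.955, -0.296, -0.0], [0.0, 0.0, -1.0]]
wrist_force: [0.9, -0.7, -5.1]
grip_width: 52.1
gripper_force: 30.0
```

jog_arm(moves=[{"travel":[0,0,0.01],"rot":[0,0,0]},{"travel":[0,0,0.02],"rot":[0,0,0]},{"travel":[0,0,0.03],"rot":[0,0,0]},{"travel":[0,0,0.03],"rot":[0,0,0]}])

```text
t: 13.15
ee_pos: [551.3, -0.9, 56.4]
tool_rot: [[0.296, 0.955, 0.001], [0.955, -0.296, -0.0], [0.0, 0.001, -1.0]]
wrist_force: [-7.4, 1.9, 9.9]
grip_width: 52.1
gripper_force: 30.0
```

jog_arm(claw=0.4, moves=[{"travel":[0,0,0],"rot":[0,0,0]},{"travel":[0,0,0],"rot":[0,0,0]},{"travel":[0,0,0],"rot":[0,0,0]},{"travel":[0,0,-0.3],"rot":[0,0,0]},{"travel":[0,0,-0.8],"rot":[0,0,0]},{"travel":[0,0,-1.6],"rot":[0,0,0.5]},{"travel":[0,0,-2.4],"rot":[0,0,1.5]},{"travel":[0,0,-2.4],"rot":[0,0,2.5]}])

```text
t: 13.95
ee_pos: [553.3, -1.0, 180.8]
tool_rot: [[0.609, 0.793, 0.009], [0.793, -0.609, -0.001], [0.005, 0.007, -1.0]]
wrist_force: [0.4, 0.3, -0.7]
grip_width: 65.6
gripper_force: 0.0
```

```bash
python3 - <<'E'
from h import *
go([470,0,175],np.radians(-86))
E
```

```text
travel [-1.   -1.33  0.1 ] yaw now -0.6554
rot z units 6.055967129015491 q6 0.5874306369715634
tilt [ 0.01 -0.   -1.  ] F [ 0.36  0.27 -0.71] t 13.95
```

jog_arm(claw=-0.3, moves=[{"travel":[-0.4,-0.5,0],"rot":[0,0,1]},{"travel":[-0.8,-1.0,0],"rot":[0,0,2]},{"travel":[-1.0,-1.33,0.1],"rot":[0,0,3]},{"travel":[-1.0,-1.33,0.1],"rot":[0,0,4]},{"travel":[-1.0,-1.33,0.1],"rot":[0,0,5]},{"travel":[-1.0,-1.33,0.1],"rot":[0,0,6]},{"travel":[-1.0,-1.33,0.1],"rot":[0,0,6]},{"travel":[-1.0,-1.33,0.1],"rot":[0,0,6]},{"travel":[-1.0,-1.33,0.1],"rot":[0,0,6]}])

```text
t: 14.85
ee_pos: [468.0, -0.4, 170.3]
tool_rot: [[0.996, 0.086, 0.0], [0.086, -0.996, 0.0], [0.0, -0.0, -1.0]]
wrist_force: [-0.1, -0.2, -0.2]
grip_width: 32.8
gripper_force: 0.0
```

```bash
python3 - <<'E'
from h import *
s,im=snap("s9");print(s['ee_pos'],s['tool_rot'],camera_info("wrist")['T_tool_cam'][:3,3])
p=project("wrist",[[552,.3,52],[548,80.2,90],[556,-79.6,90]],s);print(p)
a=im[0:200,140:410,::-1];cv2.imwrite("pics/s9c.png",cv2.resize(a,None,fx=2.9,fy=2.9,interpolation=cv2.INTER_CUBIC))
E
```

```text
[468.04  -0.43 170.29] [[ 1.    0.09  0.  ]
 [ 0.09 -1.    0.  ]
 [ 0.   -0.   -1.  ]] [  76.91    0.12 -178.69]
[[282.51 104.65]
 [174.56  99.19]
 [392.04 107.61]]
```

View pics/s9c.png

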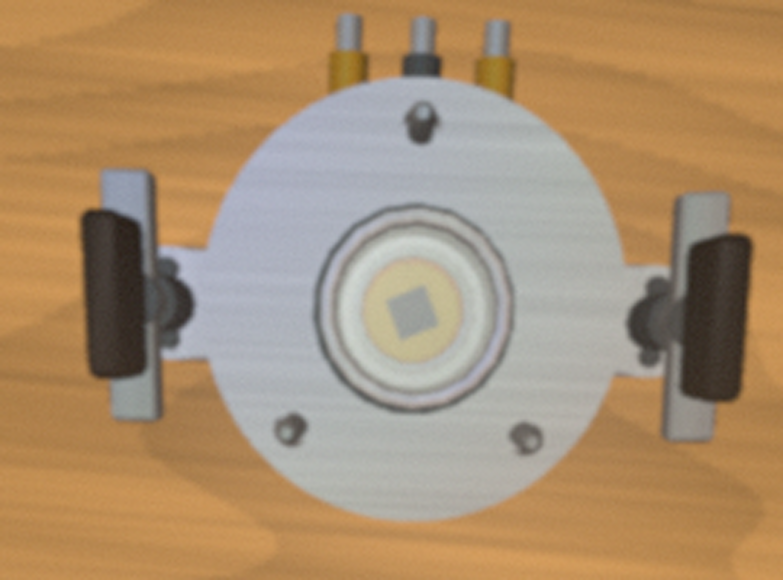

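The lid is on all three studs, with the stud tips at (421,115), (291,430) and (527,438) in the crop and the sample visible through the window. The grips are at (113,292) and (716,318).

```bash
python3 - <<'E'
from h import *
s,im=load("s9")
for nm,c in(("A",[(101,171),(153,171),(112,420),(161,418)]),("B",[(677,193),(729,196),(664,438),(712,441)])):
    W=cast("wrist",np.array(c)/2.9+[140,0],64,s)[:,:2]
    d=(W[0]+W[1]-W[2]-W[3])/2
    print(nm,"arm centre",W.mean(0),"len",np.hypot(*d),"w",np.hypot(*(W[1]-W[0])),"yaw",np.degrees(np.arctan2(d[1],d[0])))
for nm,c in(("A",[(82,215),(135,215),(92,375),(145,375)]),("B",[(693,238),(749,240),(684,395),(740,400)])):
    W=cast("wrist",np.array(c)/2.9+[140,0],84,s)[:,:2];d=(W[0]+W[1]-W[2]-W[3])/2
    print(nm,"bar",W.mean(0),"len",np.hypot(*d),"yaw",np.degrees(np.arctan2(d[1],d[0])))
go([548,80.2,115],np.radians(-86))
print(sense()['qpos'])
E
```

```text
A arm centre [546.06  78.82] len 66.04884451719857 w 14.027945241815294 yaw 3.1795277368365467
B arm centre [553.9  -78.68] len 65.98054718555603 w 14.192486937134008 yaw 6.155387225998676
A bar [546.14  78.45] len 39.579934038759816 yaw 4.343900949193166
B bar [554.   -78.18] len 39.702467745763016 yaw 6.758184020847223
travel [ 1.73 -1.47  1.11] yaw now -1.485
rot z units 0.11470849471796812 q6 1.4057653372952645
tilt [ 0. -0. -1.] F [ 0.18 -0.43 -0.26] t 14.9
[-0.08  0.15  1.79 -0.    1.2   1.41]
```

jog_arm(moves=[{"travel":[0.6,-0.5,0.1],"rot":[0,0,0]},{"travel":[1.2,-1.0,0.4],"rot":[0,0,0]},{"travel":[1.73,-1.46,1.0],"rot":[0,0,0]},{"travel":[1.73,-1.46,1.1],"rot":[0,0,0]},{"travel":[1.73,-1.46,1.1],"rot":[0,0,0]},{"travel":[1.73,-1.46,1.1],"rot":[0,0,0]}])

```text
t: 15.5
ee_pos: [548.1, 79.0, 116.2]
tool_rot: [[0.997, 0.084, 0.001], [0.084, -0.997, -0.0], [0.001, 0.0, -1.0]]
wrist_force: [-0.0, -0.3, 0.5]
grip_width: 33.0
gripper_force: 0.0
```

```bash
python3 - <<'E'
from h import *
go([547.8,79.7,71])
E
```

```text
travel [-0.01 -0.01  0.9 ] yaw now -1.4872
tilt [ 0. -0. -1.] F [-0.01 -0.26  0.5 ] t 15.5
```

jog_arm(moves=[{"travel":[-0.01,-0.01,0.4],"rot":[0,0,0]},{"travel":[-0.01,-0.01,0.75],"rot":[0,0,0]},{"travel":[-0.01,-0.01,0.9],"rot":[0,0,0]},{"travel":[-0.01,-0.01,0.9],"rot":[0,0,0]},{"travel":[-0.01,-0.01,0.9],"rot":[0,0,0]}])

```text
t: 16.0
ee_pos: [548.1, 79.7, 71.6]
tool_rot: [[0.997, 0.083, 0.002], [0.083, -0.997, 0.0], [0.002, 0.0, -1.0]]
wrist_force: [-0.0, 0.8, 0.5]
grip_width: 33.2
gripper_force: 0.0
```

jog_arm(claw=-1, moves=[{"travel":[0,0,0],"rot":[0,0,0]},{"travel":[0,0,0],"rot":[0,0,0]},{"travel":[0,0,0],"rot":[0,0,0]},{"travel":[0,0,0],"rot":[0,0,0]},{"travel":[0,0,0],"rot":[0,0,0]}])

```text
t: 16.5
ee_pos: [547.8, 80.3, 70.7]
tool_rot: [[0.997, 0.083, 0.001], [0.083, -0.997, 0.001], [0.001, -0.0, -1.0]]
wrist_force: [-1.8, 2.2, 5.0]
grip_width: 10.6
gripper_force: 30.0
```

```bash
python3 - <<'E'
from h import *
s=sense();print(s['wrist_torque'],s['qpos'])
E
```

```text
[ 0.67  0.2  -0.25] [0.08 0.45 1.64 0.   1.04 1.57]
```

jog_arm(moves=[{"travel":[0,0,0],"rot":[0,0,-0.5]},{"travel":[0,0,0],"rot":[0,0,-1]},{"travel":[0,0,0],"rot":[0,0,-1]}])

```text
t: 16.8
ee_pos: [548.1, 80.3, 70.7]
tool_rot: [[0.975, 0.222, 0.001], [0.222, -0.975, 0.001], [0.001, -0.0, -1.0]]
wrist_force: [1.1, 4.4, 3.5]
grip_width: 12.2
gripper_force: 32.3
```

```bash
python3 - <<'E'
from h import *
s=sense();print(s['wrist_torque'],s['qpos'],s['tool_rot'][:2,0])
E
```

```text
[ 0.92 -0.29 -0.62] [0.08 0.46 1.64 0.   1.04 1.43] [0.98 0.22]
```

jog_arm(moves=[{"travel":[0,0,0],"rot":[0,0,1]},{"travel":[0,0,0],"rot":[0,0,2]},{"travel":[0,0,0],"rot":[0,0,3]},{"travel":[0,0,0],"rot":[0,0,3]}])

```text
t: 17.2
ee_pos: [547.9, 80.3, 70.2]
tool_rot: [[0.979, -0.202, 0.001], [-0.202, -0.979, 0.0], [0.001, -0.001, -1.0]]
wrist_force: [2.3, 4.5, -0.8]
grip_width: 10.8
gripper_force: 29.7
```

```bash
python3 - <<'E'
from h import *
s=sense();print(s['wrist_torque'],s['qpos'],s['tool_rot'][:2,0])
E
```

```text
[ 1.08 -0.53 -0.05] [0.08 0.46 1.64 0.   1.04 1.85] [ 0.98 -0.2 ]
```

jog_arm(moves=[{"travel":[0,0,0],"rot":[0,0,1]},{"travel":[0,0,0],"rot":[0,0,2]},{"travel":[0,0,0.01],"rot":[0,0,3]},{"travel":[0,0,0.02],"rot":[0,0,4]},{"travel":[0,0,0.02],"rot":[0,0,4]},{"travel":[0,0,0.02],"rot":[0,0,4]}])

```text
t: 17.8
ee_pos: [547.9, 80.5, 69.2]
tool_rot: [[0.727, -0.687, 0.001], [-0.687, -0.727, 0.001], [0.0, -0.001, -1.0]]
wrist_force: [3.1, 5.9, -0.9]
grip_width: 11.0
gripper_force: 29.8
```

jog_arm(claw=0.4, moves=[{"travel":[0,0,0],"rot":[0,0,0]},{"travel":[0,0,0],"rot":[0,0,0]},{"travel":[0,0,0],"rot":[0,0,0]},{"travel":[0,0,-0.6],"rot":[0,0,-1]},{"travel":[0,0,-0.6],"rot":[0,0,-2]},{"travel":[0,0,-0.6],"rot":[0,0,-3]},{"travel":[0,0,-0.6],"rot":[0,0,-4]},{"travel":[0,0,-0.6],"rot":[0,0,-5]},{"travel":[0,0,-0.6],"rot":[0,0,-6]},{"travel":[0,0,-0.6],"rot":[0,0,-7]}])

```text
t: 18.8
ee_pos: [547.5, 79.7, 99.2]
tool_rot: [[0.974, 0.226, -0.0], [0.226, -0.974, -0.0], [-0.0, 0.0, -1.0]]
wrist_force: [0.2, 0.8, 0.1]
grip_width: 65.9
gripper_force: 0.0
```

jog_arm(moves=[{"travel":[0,0,0],"rot":[0,0,-1]},{"travel":[0,0,0],"rot":[0,0,-2]},{"travel":[0,0,0],"rot":[0,0,-3]},{"travel":[0,0,0],"rot":[0,0,-4]},{"travel":[0,0,0],"rot":[0,0,-5]},{"travel":[0,0,0],"rot":[0,0,-6]},{"travel":[0,0,0],"rot":[0,0,-7]},{"travel":[0,0,0],"rot":[0,0,-8]},{"travel":[0,0,0],"rot":[0,0,-9]},{"travel":[0,0,0],"rot":[0,0,-10]}])

```text
t: 19.8
ee_pos: [547.5, 79.8, 99.2]
tool_rot: [[-0.053, 0.999, -0.0], [0.999, 0.053, -0.0], [-0.0, -0.0, -1.0]]
wrist_force: [-0.4, 0.4, 0.0]
grip_width: 65.9
gripper_force: 0.0
```

jog_arm(moves=[{"travel":[0,0,0],"rot":[0,0,-1]},{"travel":[0,0,0],"rot":[0,0,-2]},{"travel":[0,0,0],"rot":[0,0,-3]},{"travel":[0,0,0],"rot":[0,0,-4]},{"travel":[0,0,0],"rot":[0,0,-5]},{"travel":[0,0,0],"rot":[0,0,-5.5]},{"travel":[0,0,0],"rot":[0,0,-5.5]}])

```text
t: 20.5
ee_pos: [547.5, 79.8, 99.2]
tool_rot: [[-0.729, 0.685, -0.0], [0.685, 0.729, -0.0], [0.0, -0.0, -1.0]]
wrist_force: [0.2, -1.0, -0.4]
grip_width: 66.0
gripper_force: 0.0
```

```bash
python3 - <<'E'
from h import *
go([547.9,80.0,69.5],np.radians(-90-43.7))
print(sense()['qpos'])
E
```

```text
travel [-0.    0.01  0.59] yaw now 0.8168
rot z units 0.06233883380846288 q6 -0.738065582452292
tilt [-0. -0. -1.] F [ 0.19 -0.97 -0.44] t 20.5
[ 0.08  0.42  1.62 -0.    1.1  -0.74]
```

jog_arm(claw=-0.3, moves=[{"travel":[0,0,0],"rot":[0,0,0]},{"travel":[0,0.01,0.3],"rot":[0,0,0]},{"travel":[0,0.01,0.6],"rot":[0,0,0]},{"travel":[0,0.01,0.6],"rot":[0,0,0]},{"travel":[0,0.01,0.6],"rot":[0,0,0]}])

```text
t: 21.0
ee_pos: [548.0, 80.3, 69.6]
tool_rot: [[-0.728, 0.686, -0.0], [0.686, 0.728, -0.0], [0.0, -0.0, -1.0]]
wrist_force: [0.5, -0.2, 0.1]
grip_width: 33.6
gripper_force: 0.0
```

jog_arm(claw=-1, moves=[{"travel":[0,0,0],"rot":[0,0,0]},{"travel":[0,0,0],"rot":[0,0,0]},{"travel":[0,0,0],"rot":[0,0,0]},{"travel":[0,0,0],"rot":[0,0,0]},{"travel":[0,0,0],"rot":[0,0,1]},{"travel":[0,0,0],"rot":[0,0,2]},{"travel":[0,0,0],"rot":[0,0,3]},{"travel":[0,0,0.01],"rot":[0,0,4]},{"travel":[0,0,0.01],"rot":[0,0,4.3]},{"travel":[0,0,0.01],"rot":[0,0,4.3]}])

```text
t: 22.0
ee_pos: [548.2, 80.5, 69.0]
tool_rot: [[-0.214, 0.977, 0.001], [0.977, 0.214, 0.0], [-0.0, 0.001, -1.0]]
wrist_force: [1.3, 1.8, -0.0]
grip_width: 10.8
gripper_force: 30.1
```

```bash
python3 - <<'E'
from h import *
s=sense();print(s['wrist_torque'],s['qpos'],np.degrees(np.arctan2(-s['tool_rot'][1,0],-s['tool_rot'][0,0])))
E
```

```text
[ 0.21 -0.43  0.28] [ 0.08  0.46  1.64  0.    1.04 -0.14] -77.63495121603299
```

jog_arm(moves=[{"travel":[0,0,0],"rot":[0,0,0.5]},{"travel":[0,0,0],"rot":[0,0,1]},{"travel":[0,0,0],"rot":[0,0,1]},{"travel":[0,0,0],"rot":[0,0,1]}])

```text
t: 22.4
ee_pos: [548.2, 80.3, 69.0]
tool_rot: [[-0.08, 0.997, 0.001], [0.997, 0.08, -0.0], [-0.0, 0.001, -1.0]]
wrist_force: [2.6, 0.2, 0.0]
grip_width: 11.9
gripper_force: 33.7
```

```bash
python3 - <<'E'
from h import *
s=sense();print(s['wrist_torque'],s['qpos'],np.degrees(np.arctan2(-s['tool_rot'][1,0],-s['tool_rot'][0,0])))
E
```

```text
[-0.07 -0.69  0.72] [ 0.08  0.46  1.64 -0.    1.04 -0.  ] -85.4314814408608
```

jog_arm(claw=-0.3, moves=[{"travel":[0,0,0],"rot":[0,0,0]},{"travel":[0,0,0],"rot":[0,0,0]},{"travel":[0,0,0],"rot":[0,0,0]},{"travel":[0,0,-0.5],"rot":[0,0,0]},{"travel":[0,0,-1.2],"rot":[0,0,1]},{"travel":[0,0,-1.4],"rot":[0,0,2]},{"travel":[0,0,-1.4],"rot":[0,0,3]},{"travel":[0,0,-1.4],"rot":[0,0,4]},{"travel":[0,0,-1.4],"rot":[0,0,5]},{"travel":[0,0,-1.4],"rot":[0,0,6]}])

```text
t: 23.4
ee_pos: [547.8, 80.3, 138.7]
tool_rot: [[0.694, 0.72, -0.0], [0.72, -0.694, 0.0], [-0.0, -0.0, -1.0]]
wrist_force: [-0.4, -0.0, -0.3]
grip_width: 32.9
gripper_force: 0.0
```

```bash
python3 - <<'E'
from h import *
go([555.8,-79.3,120],np.radians(-86.5))
E
```

```text
travel [-2.19  2.33  0.37] yaw now -0.767
rot z units 5.319111168637593 q6 0.8463494425988969
tilt [-0.  0. -1.] F [-0.36 -0.05 -0.25] t 23.4
```

jog_arm(moves=[{"travel":[-0.5,0.5,0],"rot":[0,0,1]},{"travel":[-1,1.1,0],"rot":[0,0,2]},{"travel":[-1.5,1.7,0],"rot":[0,0,3]},{"travel":[-2.19,2.33,0.2],"rot":[0,0,4]},{"travel":[-2.19,2.33,0.37],"rot":[0,0,5]},{"travel":[-2.19,2.33,0.37],"rot":[0,0,5.3]},{"travel":[-2.19,2.33,0.37],"rot":[0,0,5.3]},{"travel":[-2.19,2.33,0.37],"rot":[0,0,5.3]}])

```text
t: 24.2
ee_pos: [556.8, -79.2, 120.4]
tool_rot: [[0.997, 0.071, 0.0], [0.071, -0.997, 0.0], [0.0, -0.0, -1.0]]
wrist_force: [-0.1, -0.1, -0.4]
grip_width: 32.9
gripper_force: 0.0
```

```bash
python3 - <<'E'
from h import *
go([555.8,-79.3,71],np.radians(-86.5))
E
```

```text
travel [-0.02  0.    0.99] yaw now -1.4997
rot z units 0.07172796190985635 q6 1.2931627301838553
tilt [ 0.  0. -1.] F [-0.1  -0.05 -0.42] t 24.2
```

jog_arm(moves=[{"travel":[-0.02,0,0.4],"rot":[0,0,0]},{"travel":[-0.02,0,0.8],"rot":[0,0,0]},{"travel":[-0.02,0,0.98],"rot":[0,0,0]},{"travel":[-0.02,0,0.98],"rot":[0,0,0]},{"travel":[-0.02,0,0.98],"rot":[0,0,0]}])

```text
t: 24.7
ee_pos: [556.1, -79.3, 72.1]
tool_rot: [[0.998, 0.07, 0.001], [0.07, -0.998, -0.0], [0.001, 0.0, -1.0]]
wrist_force: [-0.1, -0.5, -1.1]
grip_width: 33.1
gripper_force: 0.0
```

jog_arm(claw=-1, moves=[{"travel":[0,0,0],"rot":[0,0,0]},{"travel":[0,0,0],"rot":[0,0,0]},{"travel":[0,0,0],"rot":[0,0,0]},{"travel":[0,0,0],"rot":[0,0,0]},{"travel":[0,0,0],"rot":[0,0,-1]},{"travel":[0,0,0],"rot":[0,0,-1.5]},{"travel":[0,0,0],"rot":[0,0,-1.5]}])

```text
t: 25.4
ee_pos: [555.9, -79.5, 71.4]
tool_rot: [[0.961, 0.276, 0.001], [0.276, -0.961, -0.0], [0.0, 0.0, -1.0]]
wrist_force: [1.4, -0.3, 1.0]
grip_width: 10.5
gripper_force: 29.9
```

```bash
python3 - <<'E'
from h import *
s=sense();print(s['wrist_torque'],s['qpos'],np.degrees(np.arctan2(s['tool_rot'][1,0],s['tool_rot'][0,0])))
E
```

```text
[-0.07 -0.21  0.05] [-0.21  0.47  1.62 -0.    1.05  1.08] 16.02513439195239
```

jog_arm(moves=[{"travel":[0,0,0],"rot":[0,0,-1]},{"travel":[0,0,0.01],"rot":[0,0,-2]},{"travel":[0,0,0.01],"rot":[0,0,-3]},{"travel":[0,0,0.02],"rot":[0,0,-4]},{"travel":[0,0,0.02],"rot":[0,0,-5]},{"travel":[0,0,0.03],"rot":[0,0,-6]},{"travel":[0,0,0.03],"rot":[0,0,-7]},{"travel":[0,0,0.04],"rot":[0,0,-8]},{"travel":[0,0,0.04],"rot":[0,0,-8.5]},{"travel":[0,0,0.04],"rot":[0,0,-8.5]}])

```text
t: 26.4
ee_pos: [556.1, -79.7, 69.6]
tool_rot: [[0.107, 0.994, 0.001], [0.994, -0.107, -0.0], [-0.0, 0.001, -1.0]]
wrist_force: [2.3, -2.6, 0.6]
grip_width: 10.8
gripper_force: 30.0
```

jog_arm(moves=[{"travel":[0,0,0],"rot":[0,0,-0.5]},{"travel":[0,0,0],"rot":[0,0,-1]},{"travel":[0,0,0],"rot":[0,0,-1]},{"travel":[0,0,0],"rot":[0,0,-1]}])

```text
t: 26.8
ee_pos: [556.0, -79.5, 69.5]
tool_rot: [[-0.03, 1.0, 0.001], [1.0, 0.03, -0.0], [-0.0, 0.001, -1.0]]
wrist_force: [4.1, -1.4, -0.5]
grip_width: 11.6
gripper_force: 31.8
```

```bash
python3 - <<'E'
from h import *
s=sense();print(s['wrist_torque'],s['qpos'],np.degrees(np.arctan2(s['tool_rot'][1,0],s['tool_rot'][0,0])))
E
```

```text
[-0.26 -0.84 -0.59] [-0.21  0.47  1.62  0.    1.05 -0.24] 91.6968111600183
```

At its stop too. Release, rise, and take a last look.

jog_arm(claw=-0.3, moves=[{"travel":[0,0,0],"rot":[0,0,0]},{"travel":[0,0,0],"rot":[0,0,0]},{"travel":[0,0,0],"rot":[0,0,0]},{"travel":[0,0,-0.5],"rot":[0,0,0]},{"travel":[0,0,-1.2],"rot":[0,0,0]},{"travel":[-0.8,0,-2.1],"rot":[0,0,0]},{"travel":[-0.8,0,-3],"rot":[0,0,0]},{"travel":[-0.8,0,-3],"rot":[0,0,0]},{"travel":[-0.8,0,-3],"rot":[0,0,0]}])

```text
t: 27.7
ee_pos: [557.2, -119.5, 220.0]
tool_rot: [[-0.034, 0.999, 0.002], [0.999, 0.034, -0.0], [-0.0, 0.002, -1.0]]
wrist_force: [0.1, -0.0, -0.6]
grip_width: 32.7
gripper_force: 0.0
```

```bash
python3 - <<'E'
from h import *
s,im=snap("s10");print(s['ee_pos'])
A=project("wrist",[[548,80.2,90],[556,-79.6,90]],s);print(A)
E
```

```text
[ 557.22 -119.5   220.01]
[[273.62 -47.56]
 [276.56 156.85]]
```

View pics/s10.png

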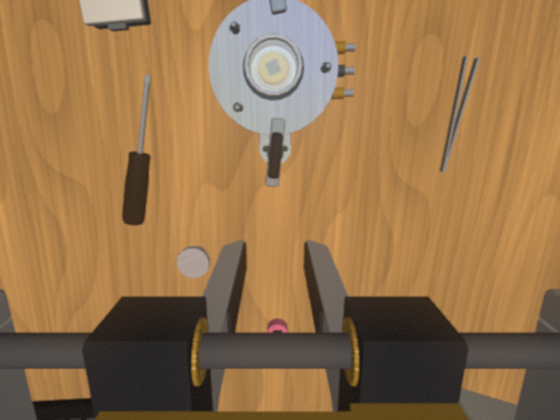

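The lid is flush on its studs. The near clamp's arm at (277,128) and the far one's at (278,5) both reach over its edge, and the bystanders in view have not moved.

```bash
python3 -c "
from station import *
print(close_job())"
```

```text
the job is handed in; nothing more can be done
None
```

The job is handed in at about 28 s of the 72 s: the sample sits in its ring, the lid lies on its three studs, and both clamps were turned until they stopped, with their arms over the lid. The hand-in gave no verdict, and I inferred the clamp stops from wrist torque.

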